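Show a turned chisel handle to the inspection camera

ROBOT

A 7-joint arm with a two-finger parallel gripper is mounted at the origin on the work surface. World frame = base frame: x ahead of the robot, y to its left, z up, the work surface at z = 0. Lengths are in m, angles in rad, forces in N, time in s.
With the tool pointing down it reaches from about 0.4 to 0.85 m from the base axis. Payload 4.5 kg.
Tool frame: the origin (TCP) lies on the centre line of the jaws, within the pads' length; the fingertips stand r.tip_extent ahead of it and the grasp point (between the pads) is the TCP (r.tip_extent is the distance from the TCP to the fingertips, in m); z points along the fingers, y is the line along which they close (so a half turn about z gives the same grasp; the last joint's range is limited). The gripper opens to 88 mm and grips with 3 to 60 N. Pads are 18 mm wide; open, the fingers measure 123 mm over their backs; the gripper's body (75 mm by 187 mm) begins 45 mm behind the grasp point.
Start: joints at [1.374, 0.689, -0.195, 1.565, 0.157, 0.902, -0.215], TCP at [0.143, -0.608, 0.258] pointing down, gripper open.
Joint ranges: [-3.01, 3.01], [-0.46, 2.08], [-1.47, 1.51], [0.13, 2.56], [-1, 4.14], [0.04, 2.09], [-2.66, 2.66]. Speed limits (rad/s): [2.57, 2.57, 3.14, 3.14, 3.14, 3.14, 3.14].

INTERFACE

Orientations are given as a unit quaternion [x, y, z, w].
In Python, from plant import sensors, vision, finish_job, r gives the robot as it stands. The module is installed in compiled form; this text tells all that it offers.
- The arm moves only by the tool step_arm, never from a script. Its argument "steps" is a list of rows, each a list of 2 entries, a list of its own where there are three numbers: the shift along the tool's x, y, z in cm, then the turn, a rotation vector about the tool's x, y, z in degrees. A call has 1 to 12 rows; each row shifts and turns the commanded pose from where the row before left it, along the tool's axes as they then stand; what a row does not reach is not made up. A row lasts 1/8 s, in which the tool goes at most 62.5 mm and 10.7 degrees, less where a joint would pass 70% of its speed; a pose out of reach is approached as far as the arm can. A call with a gripper value outside its range is refused whole. "claw" is the opening, from -1 (shut) to 1 (fully open), set as the call begins (left out, the last holds). The fingers move at their own pace and stop on an object; "grip_force" is the grip in N (left out, the last holds). Time passes only in rows, so rows that do not move let the fingers close. It gives the time, the measured TCP pose, the force, the opening and the grip force at its end, in the units of the state.
- sensors.get_state(): the state, without advancing time (a new reading comes with each control period).
- vision.snapshot(name): name is "scene" or "side" or "wrist"; returns a dict with "img" (420x560x3 uint8, red, green, blue), "fx", "fy", "cx", "cy" (pixels), "position" and "rotation" of the camera in the world. Camera axes: x right, y down, z forward; pixel columns grow to the right and rows downward; lengths in m; the calibration is good to about 2 mm. A picture is of the moment at which its call begins. There is no depth.
- finish_job(): hands the job in; it is judged then, once.
The state is a dict: "clock": time; "q": joint angles; "qd": joint speeds; "joint_torque": joint torques, N m; "tool_pos": TCP position; "eef_rot": TCP orientation; "contact_force": force on the tool from outside, world axes, zero at the start; "moment": the same for the moment, N m; "opening": opening from 0.0 (shut) to 1.0 (fully open); "finger_force": force on a finger pad.
Only numpy, scipy, OpenCV 4.12 (cv2) and the standard library are available. Lean on these libraries where they do the work, as an engineer would, in place of code of your own. Each camera call takes 0.05 s, during which the arm holds its last target. There are 200 camera calls.

TASK

Take the chisel handle (the turned handle with a fat knob at one end only) out of the cradle and present it in the air to the inspection camera: its slim drilled end faces the lens, centred and 80 mm in front of the glass, the handle in line with the direction the camera looks, which is tipped somewhat downward. Finish while holding it still there, carried by the gripper alone. Leave the other handles, the brush and the jar where they are and do not push the camera.

Things in the scene. Friction and masses are not known exactly. Their poses are not given: they have to be found in the camera images.
- chisel_handle: Pale turned wood, 175 mm long, about 110 g. Origin on its axis, 50 mm above the bench at the start; x along the axis to the slim end. 28 mm round shaft from x = -58 to +55 mm (grip it at x -25 to +20; balances near -20); fat 46 mm knob from x = -100 to -58; 34 mm collar from +55 to +75, its flat end face with a dark drilled hole. Its roll about x does not matter.
- bored_end (a point): Centre of the chisel handle's flat drilled end face (x = +75 mm on its axis).
- lens (a point): Centre of the lens glass of the inspection camera (grey box 60 x 50 x 46 mm behind a black lens 42 mm across, on a post stand). It looks along this frame's -x, roughly towards the robot and tipped down 5 to 23 degrees (varies); +x points from the work into the lens, y is level. About 230 to 330 mm above the bench. Held by friction: shifts if pushed.
- focus (a point): Point in the air on the camera's axis, 80 mm in front of the lens glass (x = -80 mm in the lens frame), where the centre of the drilled end belongs. Axes as the lens frame's.
- cradle: Blue cradle fixed on the bench: plate 140 (x) x 250 (y) x 12 mm, three places 85 mm apart along y, each with V saddles 10 mm thick at x = -48 and +48 mm, tops 52 mm above the bench; fingers fit between them beside the shaft. Handles lie along x, the chisel handle's slim end to +x; their order changes. Origin under its centre.
- plain_handle: Bystander in the cradle: a handle with the same 28 mm shaft, slim 34 mm collars at both ends, 150 mm long, no knob. Origin at the middle of its axis, x along it.
- double_handle: Bystander in the cradle: same shaft with a fat 46 mm knob at both ends, 200 mm long. Origin at the middle of its axis, x along it.
- bench_brush: Bystander: bench brush lying on the bench to the robot's right, along its x.
- wax_jar: Bystander: amber glass jar, 64 mm in diameter, 75 mm high, to the robot's right. Origin under its centre.
Things that resemble listed ones, but are neither listed nor needed, are in the scene too. Leave any yellow look-alike of the chisel_handle alone.

How it is judged:
On the way:
1. the chisel handle is lifted out of the cradle in the gripper (height (world z) of chisel_handle above 0.11 m and contact force between chisel_handle and the fingers above 1 N), for 0.2 s.
At the end, for the whole second after the job is handed in: Handle held by the fingers in the air, at rest (under 20 mm/s, 0.15 rad/s), off the cradle and other handles; centre of its drilled end within 15 mm of the focus point 80 mm before the lens; its axis within 8 degrees (0.14 rad) of the camera axis, drilled end towards the lens (distance between bored_end and focus below 0.015 m and angle between the x axis of chisel_handle and the x axis of lens, either way round below 0.14 rad and x of chisel_handle in the frame of lens below -0.1 m and height (world z) of chisel_handle above 0.12 m and contact force between chisel_handle and the fingers above 1 N and contact force between chisel_handle and cradle below 0.1 N and contact force between chisel_handle and plain_handle below 0.1 N and contact force between chisel_handle and double_handle below 0.1 N and linear speed of chisel_handle below 0.02 m/s and angular speed of chisel_handle below 0.15 rad/s); the arm keeps its last pose, push and grip.
It fails at once if another handle is moved more than 20 mm (distance of any of plain_handle, double_handle from where it was at the start of the episode above 0.02 m).
It fails at once if the brush or the jar is moved more than 20 mm (distance of any of bench_brush, wax_jar from where it was at the start of the episode above 0.02 m).
It fails at once if the camera is pushed: its focus point shifts more than 10 mm (distance of focus from where it was at the start of the episode above 0.01 m).
It also fails if it takes over 35 s, if anything falls off the work surface, if the arm or the gripper's body presses on something with over 40 N, if the wrist force passes 120 N, or if a joint passes its speed limit or range.

## Working session

There is one attempt and no reset: what is moved stays moved. The work goes in short steps, Python scripts to look and compute and a tool call to move; the robot and the scene stay as the last step left them, time stands still between calls to the robot, and variables do not carry over. Pictures are saved under pics/ and viewed, at most 10 in all, crops included, and the job is handed in when it is done.

Besides the shell and the picture viewer there is one more tool, called after "Emit:" as name([rows], argument=value, ...), one row to a line, values as JSON. step_arm: Moves the arm, as the interface text tells. Its arguments: {"type":"object","properties":{"steps":{"type":"array"},"claw":{"type":"number"},"grip_force":{"type":"number"}},"required":["steps"]}

```bash
mkdir -p pics
python3 - <<'E'
from plant import sensors, vision, r
import cv2,numpy as np,pickle
D={}
for n in("scene","side"):
    s=vision.snapshot(n);D[n]=s
    cv2.imwrite(f"pics/{n}0.png",s["img"][:,:,::-1])
    print(n,s["fx"],s["cx"],s["cy"],np.round(s["position"],3),np.round(s["rotation"],3).tolist())
pickle.dump(D,open("d0.pkl","wb"))
st=sensors.get_state();print(st["clock"],st["tool_pos"],st["eef_rot"],st["opening"],r.tip_extent)
E
```

```text
scene 418.07168252751444 279.21949607700117 211.11510006445033 [1.197 0.657 0.86 ] [0.305, 0.835, -0.431, -0.156]
side 475.80699912999984 279.3114533169285 209.8866359954528 [ 0.515 -1.01   0.716] [0.863, -0.046, 0.025, -0.503]
0.1 [ 0.14278765 -0.60794913  0.25701375] [ 9.93344123e-01  1.15181664e-01 -1.76660127e-04 -7.78277435e-04] 1.0020181988773862 0.019
```

View pics/scene0.png

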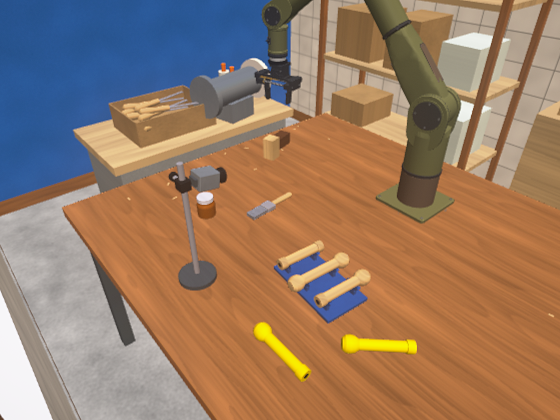

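View pics/side0.png

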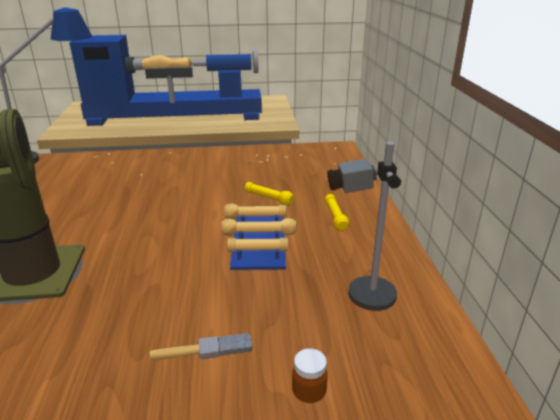

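Side view: three handles lie in the cradle at (257,211), (258,227) and (258,244), with yellow look-alikes at (268,193) and (337,212). The one at (257,211) has a knob only at its left (robot) end, so it fits the chisel handle; the scene view shows it at (343,288). The inspection camera lens is near (334,179) in side and (221,176) in scene. I'll confirm with one enlarged crop.

Run:
```python
import pickle,cv2,numpy as np
D=pickle.load(open("d0.pkl","rb"))
c=lambda n,x,y,w,h,k:cv2.resize(D[n]["img"][y:y+h,x:x+w,::-1],(w*k,h*k),interpolation=cv2.INTER_CUBIC)
a=np.hstack([c("side",210,195,100,75,4),c("scene",270,235,100,75,4)])
b=np.hstack([c("side",315,145,100,75,4),c("scene",160,150,100,75,4)])
cv2.imwrite("pics/crop0.png",np.vstack([a,b]))
```

```text
(no output)
```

View pics/crop0.png

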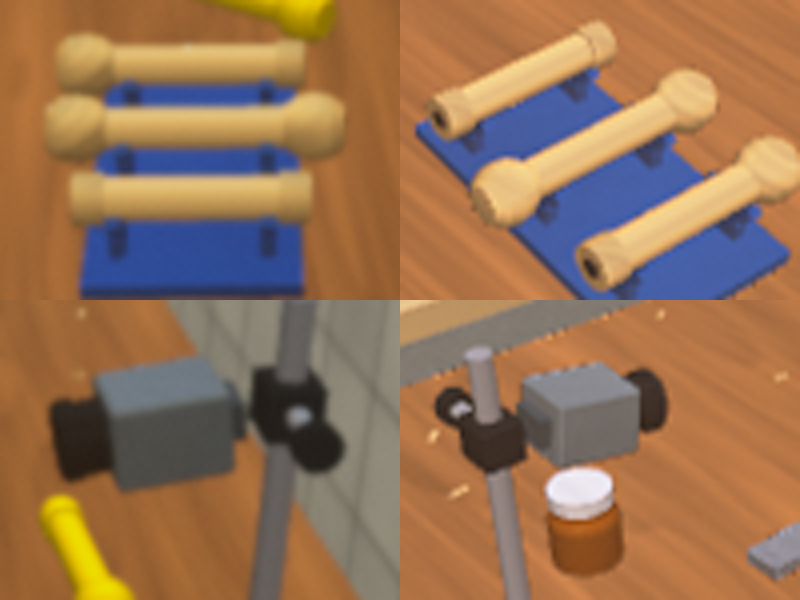

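The crop confirms it: the chisel handle is the top one in side and lower right in scene, with the drilled hole at scene (319,301). Next I'll enlarge the inspection camera to pick out its corners.

```bash
cat > h.py <<'E'
import numpy as np,pickle
from scipy.spatial.transform import Rotation as R
def rot(s):
    q=np.asarray(s["rotation"]);return R.from_quat(q).as_matrix() if q.size==4 else q
def ray(s,p):
    d=rot(s)@np.array([(p[0]-s["cx"])/s["fx"],(p[1]-s["cy"])/s["fy"],1.]);return np.asarray(s["position"]),d/np.linalg.norm(d)
def plane(s,p,z):
    o,d=ray(s,p);return o+d*(z-o[2])/d[2]
def tri(obs):
    A=np.zeros((3,3));b=np.zeros(3);L=[]
    for s,p in obs:
        o,d=ray(s,p);P=np.eye(3)-np.outer(d,d);A+=P;b+=P@o;L.append((P,o))
    x=np.linalg.solve(A,b);return x,max(np.linalg.norm(P@(x-o)) for P,o in L)
def proj(s,X):
    c=rot(s).T@(np.asarray(X)-s["position"]);return np.array([s["fx"]*c[0]/c[2]+s["cx"],s["fy"]*c[1]/c[2]+s["cy"]])
E
python3 - <<'E'
from h import *;import cv2
D=pickle.load(open("d0.pkl","rb"));a,b=D["side"],D["scene"]
print("hole plane",plane(b,(319.3,301.3),.05),"side slim",plane(a,(285.8,210.5),.05),"knob end",plane(a,(224.3,210.5),.05))
print(tri([(b,(319.3,301.3)),(a,(285.8,210.5))]))
print("scene knob far end", plane(b,(270+395/4-0,235+150/4),.05))
print("lens rough",tri([(b,(222,176)),(a,(333,180))]))
c=lambda s,x,y,w,h,k:cv2.resize(s["img"][y:y+h,x:x+w,::-1],(w*k,h*k),interpolation=cv2.INTER_CUBIC)
cv2.imwrite("pics/crop1.png",np.hstack([c(a,325,150,50,50,8),c(b,185,155,50,50,8)]))
E
```

```text
hole plane [0.64472168 0.15582736 0.05      ] side slim [0.65342505 0.15549753 0.05      ] knob end [0.47993553 0.17462765 0.05      ]
(array([0.65011057, 0.15650077, 0.05160832]), np.float64(0.0038088647939179565))
scene knob far end [0.4661715  0.16875855 0.05      ]
lens rough (array([ 0.70716039, -0.16571608,  0.29924722]), np.float64(0.0031747942613723733))
```

View pics/crop1.png

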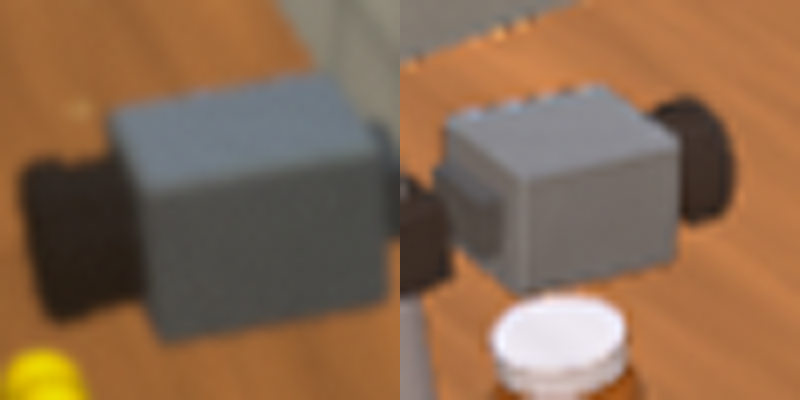

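Run:
```python
from h import *
D=pickle.load(open("d0.pkl","rb"));a,b=D["side"],D["scene"]
S=lambda x,y:(a,(325+x/8-.44,150+y/8-.44));C=lambda x,y:(b,(185+x/8-.44,155+y/8-.44))
P={k:tri([S(*s),C(*c)]) for k,s,c in[("F+",(108,112),(278,148)),("F-",(150,192),(200,87)),("B+",(325,75),(120,178)),("B-",(383,152),(45,122))]}
for k,v in P.items():print(k,v)
F=(P["F+"][0]+P["F-"][0])/2;B=(P["B+"][0]+P["B-"][0])/2
x=B-F;print("len",np.linalg.norm(x),"wid",np.linalg.norm(P["F+"][0]-P["F-"][0]),np.linalg.norm(P["B+"][0]-P["B-"][0]))
x/=np.linalg.norm(x);y=(P["F+"][0]-P["F-"][0]+P["B+"][0]-P["B-"][0]);y[2]=0;y/=np.linalg.norm(y)
print("x",x,"pitch",np.degrees(np.arcsin(x[2])),"yaw",np.degrees(np.arctan2(x[1],x[0])),"yaw from y",np.degrees(np.arctan2(-y[0],y[1])))
z=np.cross(x,y)
for h in(.023,.025):
  f=F-z*h; o,d=ray(*S(40,246))
  t=np.linalg.lstsq(np.c_[-x,-d],o-f,rcond=None)[0][0];L=f-x*t;print(h,"front",f,"lens len",t,"lens",L,proj(a,L),proj(b,L),"focus",L-.08*x)
```

```text
F+ (array([ 0.72303628, -0.14566959,  0.32436946]), np.float64(0.00030143954205676614))
F- (array([ 0.72211694, -0.19416239,  0.32506729]), np.float64(0.0010799452279672888))
B+ (array([ 0.77760356, -0.14878958,  0.33309025]), np.float64(5.03250508604852e-05))
B- (array([ 0.7785804 , -0.19453036,  0.33285755]), np.float64(0.0012019566651879736))
len 0.05615292842616704 wid 0.04850653144360501 0.04575180304312388
x [ 0.98864602 -0.03105763  0.14701863] pitch 8.454190998534424 yaw -1.7993156954061578 yaw from y 0.03496431227383104
0.023 front [ 0.72595804 -0.16991393  0.30197996] lens len 0.02359122379432529 lens [ 0.70263467 -0.16918124  0.29851161] [329.6114886  180.62427159] [221.61844705 175.64495843] focus [ 0.62354299 -0.16669663  0.28675012]
0.025 front [ 0.72625207 -0.16991375  0.3000027 ] lens len 0.023495858497168 lens [ 0.70302299 -0.16918402  0.29654837] [329.75495789 181.49996698] [221.55634477 176.33729769] focus [ 0.62393131 -0.16669941  0.28478688]
```

Emit:
step_arm([
  [[0,0,0],[0,0,9.4]],
  [[0,0,0],[0,0,9.3]],
  [[2.1,-5,0],[0,0,0]],
  [[2.1,-5,0],[0,0,0]],
  [[2.1,-5,0],[0,0,0]],
  [[2.1,-5,0],[0,0,0]],
  [[2.1,-5,0],[0,0,0]],
  [[2.1,-5,0],[0,0,0]],
  [[2.1,-5,0],[0,0,0]],
  [[2.1,-5,0],[0,0,0]],
], claw=1)

```text
clock: 1.35
tool_pos: [0.349, -0.2247, 0.2577]
eef_rot: [0.999, -0.048, 0.0, 0.0]
contact_force: [0.2, -0.7, 0.1]
opening: 1.001
finger_force: 0.0
```

Emit:
step_arm([
  [[2.1,-5,0],[0,0,0]],
  [[2.1,-5,0],[0,0,0]],
  [[2.1,-5,0],[0,0,0]],
  [[2.1,-5,0],[0,0,0]],
  [[2.1,-5,0],[0,0,0]],
  [[2.1,-5,0],[0,0,0]],
  [[2.1,-5,0],[0,0,0]],
  [[0,0,0],[0,0,0]],
  [[0,0,0],[0,0,0]],
])

```text
clock: 2.48
tool_pos: [0.5274, 0.1072, 0.2572]
eef_rot: [0.999, -0.048, -0.001, 0.001]
contact_force: [0.3, 0.3, 0.1]
opening: 1.0
finger_force: 0.0
```

Run:
```python
from h import *;from plant import sensors,vision;import cv2
s=vision.snapshot("wrist");cv2.imwrite("pics/w1.png",s["img"][:,:,::-1]);pickle.dump(s,open("w1.pkl","wb"))
st=sensors.get_state();M=R.from_quat(st["eef_rot"]).as_matrix()
print(st["clock"],st["tool_pos"],M.round(3),np.round(st["q"],2),s["position"])
for X in([.65,.156,.05],[.475,.172,.05]):print(proj(s,X))
```

```text
2.525 [0.52734674 0.10645098 0.25737713] [[ 0.995 -0.097 -0.001]
 [-0.097 -0.995 -0.002]
 [-0.001  0.002 -1.   ]] [-0.29  0.57  0.    1.83  0.    0.74 -1.95] [0.6076993  0.09976839 0.38426589]
[217.82487013  70.63503064]
[227.51310271 230.53677341]
```

View pics/w1.png

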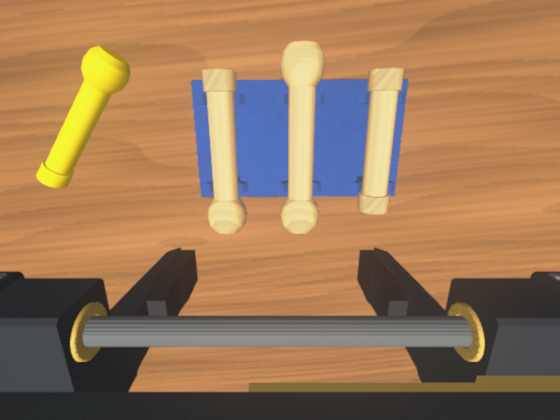

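The wrist view shows the chisel handle on the left, with its knob at (227,215) and its collar at (220,78). I'll take the shaft's centre line on the z = 0.05 plane.

Run:
```python
from h import *;import cv2
s=pickle.load(open("w1.pkl","rb"));im=s["img"]
h=cv2.cvtColor(im,cv2.COLOR_RGB2HSV).astype(int);roi=im.astype(int)
m=(h[:,:,2]>170)&(h[:,:,0]<30)&(h[:,:,1]<150)
rows={}
for v in range(60,245):
    u=np.where(m[v,195:255])[0]
    if len(u)>8: rows[v]=(u.min()+195,u.max()+195)
print([(v,rows[v]) for v in sorted(rows)][::10],min(rows),max(rows))
p=[plane(s,((rows[v][0]+rows[v][1])/2,v),.05) for v in range(100,190) if v in rows]
p=np.array(p);k=np.polyfit(p[:,0],p[:,1],1);print("slope deg",np.degrees(np.arctan(k[0])),"y at .575",np.polyval(k,.575))
print("slim end",plane(s,(220,min(rows)),.055),"knob end",plane(s,(228,max(rows)),.05))
```

```text
[(60, (np.int64(195), np.int64(254))), (70, (np.int64(195), np.int64(254))), (80, (np.int64(203), np.int64(233))), (90, (np.int64(204), np.int64(232))), (100, (np.int64(207), np.int64(232))), (110, (np.int64(208), np.int64(233))), (120, (np.int64(208), np.int64(233))), (130, (np.int64(209), np.int64(233))), (140, (np.int64(195), np.int64(234))), (150, (np.int64(195), np.int64(234))), (160, (np.int64(195), np.int64(235))), (170, (np.int64(195), np.int64(235))), (180, (np.int64(195), np.int64(236))), (190, (np.int64(195), np.int64(236))), (200, (np.int64(195), np.int64(254))), (210, (np.int64(195), np.int64(254))), (220, (np.int64(195), np.int64(254))), (230, (np.int64(195), np.int64(254))), (240, (np.int64(195), np.int64(254)))] 60 244
slope deg -13.644096853832465 y at .575 0.1685097238470427
slim end [0.6587288  0.15149315 0.055     ] knob end [0.45740571 0.17401074 0.05      ]
```

Run:
```python
from h import *
s=pickle.load(open("w1.pkl","rb"))
for p in[(220,105),(224.2,185),(219.5,70),(227,235)]:print(p,plane(s,p,.05))
A=plane(s,(220,105),.05);B=plane(s,(224.2,185),.05);print(np.degrees(np.arctan2(*(A-B)[[1,0]])))
```

```text
(220, 105) [0.61700812 0.15891816 0.05      ]
(224.2, 185) [0.53095836 0.1675189  0.05      ]
(219.5, 70) [0.65042215 0.15421132 0.05      ]
(227, 235) [0.46930443 0.17346923 0.05      ]
-5.7077970978683865
```

Emit:
step_arm([
  [[1.4,-3.05,0],[0,0,0]],
  [[1.4,-3.05,0],[0,0,0]],
  [[0,0,3],[0,0,0]],
  [[0,0,4.5],[0,0,0]],
  [[0,0,4.5],[0,0,0]],
  [[0,0,0],[0,0,0]],
  [[0,0,0],[0,0,0]],
], claw=0.5)

```text
clock: 3.4
tool_pos: [0.5627, 0.1653, 0.1392]
eef_rot: [0.999, -0.049, 0.001, -0.0]
contact_force: [-0.1, 1.3, 0.6]
opening: 0.751
finger_force: 0.0
```

Run:
```python
from h import *;from plant import sensors,vision;import cv2
s=vision.snapshot("wrist");cv2.imwrite("pics/w2.png",s["img"][:,:,::-1]);pickle.dump(s,open("w2.pkl","wb"))
st=sensors.get_state();print(st["clock"],st["tool_pos"],st["opening"])
```

```text
3.45 [0.56309615 0.16567133 0.13968777] 0.7478485369665215
```

View pics/w2.png

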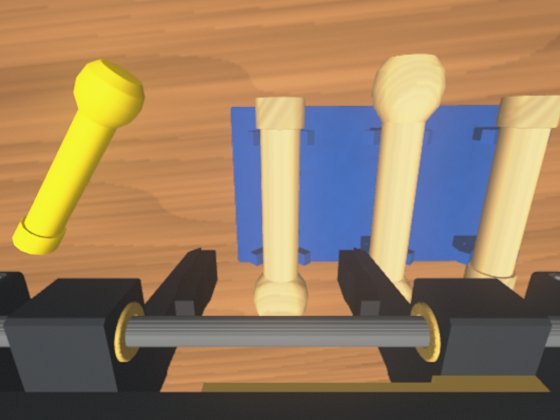

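The wrist view shows the chisel handle centred at column 280 between the fingers and running straight up the picture. The alignment is good, so I'll descend and grip.

Emit:
step_arm([
  [[0,0,3],[0,0,0]],
  [[0,0,3],[0,0,0]],
  [[0,0,2.7],[0,0,0]],
  [[0,0,0],[0,0,0]],
  [[0,0,0],[0,0,0]],
])

```text
clock: 4.08
tool_pos: [0.5632, 0.1664, 0.0526]
eef_rot: [0.999, -0.048, 0.002, -0.0]
contact_force: [-0.0, 0.3, 0.4]
opening: 0.749
finger_force: 0.0
```

Emit:
step_arm([
  [[0,0,0],[0,0,0]],
  [[0,0,0],[0,0,0]],
  [[0,0,0],[0,0,0]],
  [[0,0,0],[0,0,0]],
  [[0,0,0],[0,0,0]],
  [[0,0,0],[0,0,0]],
], claw=-1, grip_force=35)

```text
clock: 4.82
tool_pos: [0.5616, 0.1631, 0.0508]
eef_rot: [0.999, -0.049, -0.0, 0.002]
contact_force: [-0.4, -6.1, 3.2]
opening: 0.298
finger_force: 34.8
```

Gripped: the opening of about 26 mm matches the 28 mm shaft. Lifting.

Emit:
step_arm([
  [[0,0,-1.5],[0,0,0]],
  [[0,0,-3],[0,0,0]],
  [[0,0,-4],[0,0,0]],
  [[0,0,-4],[0,0,0]],
  [[0,0,-4],[0,0,0]],
  [[0,0,-4],[0,0,0]],
  [[0,0,-2],[0,0,0]],
  [[0,0,0],[0,0,0]],
  [[0,0,0],[0,0,0]],
])

```text
clock: 5.95
tool_pos: [0.561, 0.1663, 0.275]
eef_rot: [0.999, -0.047, -0.001, 0.0]
contact_force: [0.4, 0.4, -1.6]
opening: 0.298
finger_force: 34.9
```

Run:
```python
from h import *;from plant import sensors,vision;import cv2
im=[]
for n in("wrist","scene"):
    s=vision.snapshot(n);im.append(s["img"]);pickle.dump(s,open(n+"3.pkl","wb"))
cv2.imwrite("pics/w3.png",cv2.resize(np.hstack(im),(800,300))[:,:,::-1])
st=sensors.get_state();M=R.from_quat(st["eef_rot"]).as_matrix();print(st["clock"],st["tool_pos"],M.round(3),st["opening"])
```

```text
6.05 [0.56095062 0.16609491 0.27446413] [[ 0.995 -0.095 -0.003]
 [-0.095 -0.995 -0.001]
 [-0.002  0.001 -1.   ]] 0.3019168796035563
```

View pics/w3.png

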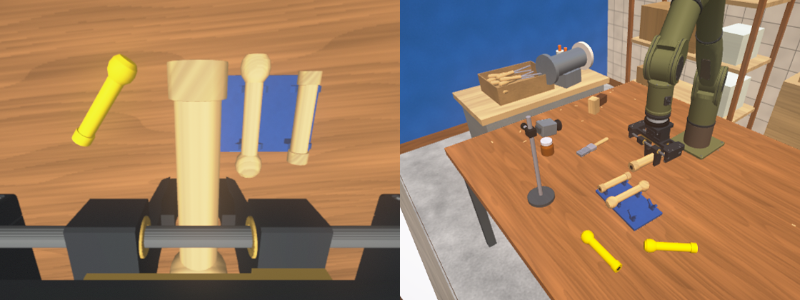

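The handle is held level in the gripper, and the other two are still in the cradle. Carrying it towards the camera.

Emit:
step_arm([
  [[0,2,0],[0,0,0]],
  [[0.1,4,0],[0,0,0]],
  [[0.1,5,0],[0,0,0]],
  [[0.1,5,0],[0,0,0]],
  [[0.1,5,0],[0,0,0]],
  [[0.1,5,0],[0,0,0]],
  [[0.1,4,0],[0,0,0]],
  [[0,3.2,0],[0,0,0]],
  [[0,0,0],[0,0,-4.5]],
  [[0,0,0],[0,8.5,0]],
  [[0,0,0],[0,0,0]],
  [[0,0,0],[0,0,0]],
])

```text
clock: 7.55
tool_pos: [0.5364, -0.1657, 0.2759]
eef_rot: [0.997, -0.009, 0.073, 0.001]
contact_force: [-0.4, 0.2, -1.0]
opening: 0.3
finger_force: 34.9
```

Run:
```python
from h import *;from plant import sensors,vision;import cv2
im={}
for n in("wrist","scene","side"):
    s=vision.snapshot(n);im[n]=s["img"];pickle.dump(s,open(n+"4.pkl","wb"))
c=lambda I,x,y,w,h,k:cv2.resize(I[y:y+h,x:x+w,::-1],(w*k,h*k),interpolation=cv2.INTER_CUBIC)
top=np.hstack([c(im["side"],250,140,100,75,4),c(im["scene"],180,130,100,75,4)])
w=cv2.resize(im["wrist"][:,:,::-1],(400,300));
cv2.imwrite("pics/p4.png",np.vstack([top,np.hstack([w,c(im["wrist"],180,0,200,150,2)])]))
st=sensors.get_state();M=R.from_quat(st["eef_rot"]).as_matrix();print(st["clock"],st["tool_pos"],M.round(3),st["opening"],np.round(st["q"],2))
print("end",st["tool_pos"]+.089*M[:,0])
```

```text
7.7 [ 0.53724328 -0.16492127  0.27583909] [[ 0.989 -0.016  0.148]
 [-0.016 -1.    -0.003]
 [ 0.148  0.    -0.989]] 0.30310219456755866 [ 0.28  0.53 -0.08  1.87  0.02  0.6  -1.38]
end [ 0.62525154 -0.16636297  0.28900982]
```

View pics/p4.png

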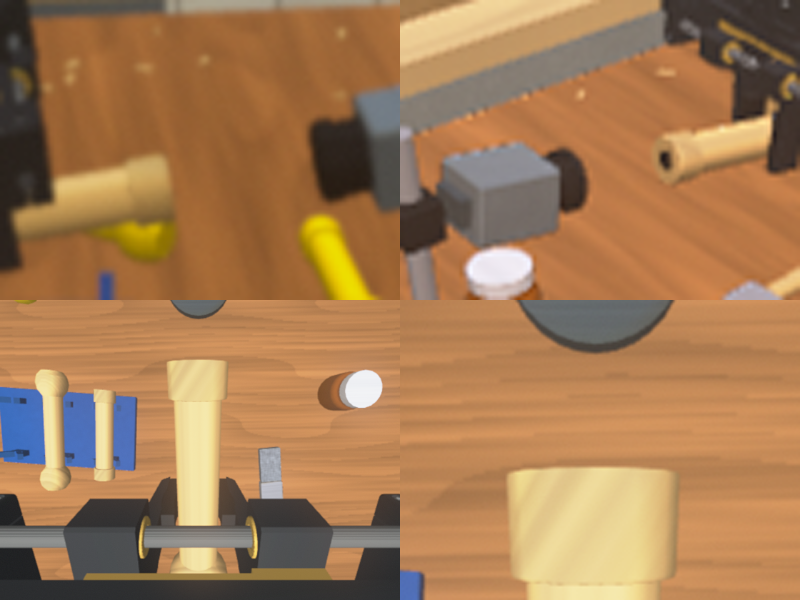

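The end face is at about (293,187) in side and the hole at (246,169) in scene. Extending the handle's axis gives (330,182) in side and (222,174) in scene, within 2 px of the lens both times. I'll triangulate the end and compare it with the focus.

Run:
```python
from h import *
a=pickle.load(open("side4.pkl","rb"));b=pickle.load(open("scene4.pkl","rb"))
E=tri([(a,(292.4,186.6)),(b,(245.9,168.9))]);print(E)
L=tri([(a,(329.7,180.8)),(b,(221.6,175.9))]);print(L, np.linalg.norm(L[0]-E[0]),L[0]-E[0])
for X in([.6252,-.1664,.289],[.624,-.167,.286]):print(proj(a,X),proj(b,X))
```

```text
(array([ 0.62634487, -0.16850742,  0.28994788]), np.float64(0.0017309663723879712))
(array([ 0.7029098 , -0.16891028,  0.29796961]), np.float64(1.5519448508459523e-05)) 0.07698505861015262 [ 0.07656493 -0.00040286  0.00802173]
[290.92120419 186.1843688 ] [246.16632653 169.67957772]
[290.34978051 187.69083817] [246.44291176 170.40845008]
```

Emit:
step_arm([
  [[-0.2,0,0.2],[0,0,0]],
  [[0,0,0],[0,0,0]],
  [[0,0,0],[0,0,0]],
  [[0,0,0],[0,0,0]],
  [[0,0,0],[0,0,0]],
  [[0,0,0],[0,0,0]],
])

```text
clock: 8.45
tool_pos: [0.5345, -0.1649, 0.2735]
eef_rot: [0.997, -0.009, 0.074, 0.001]
contact_force: [0.0, 0.2, -1.7]
opening: 0.299
finger_force: 34.9
```

Run:
```python
from plant import sensors,finish_job
st=sensors.get_state();print(st["clock"],st["tool_pos"],st["opening"],st["finger_force"],max(abs(x) for x in st["qd"]))
print(finish_job())
```

```text
8.45 [ 0.53446044 -0.16491371  0.27351806] 0.2993107683143476 34.940615594387054 0.002272277399184685
the job is handed in; nothing more can be done
None
```

The job is handed in at 8.5 s: the chisel handle is held still in the gripper with its drilled end an estimated 2–3 mm from the focus point and its axis about 2–3° from the camera's, but no verdict was returned.

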